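# Grade knife handles by length on the sloped rack

## Robot

A 7-joint arm with a two-finger parallel gripper is mounted at the origin on the work surface. World frame = base frame: x ahead of the robot, y to its left, z up, the work surface at z = 0. Lengths are in m, angles in rad, forces in N, time in s.
With the tool pointing down it reaches from about 0.4 to 0.875 m from the base axis. Payload 6.5 kg.
Tool frame: the origin (TCP) lies at the very end of the fingers, on their centre line; the grasp point (between the pads) lies 19 mm behind it; z points along the fingers, y is the line along which they close (so a half turn about z gives the same grasp; the last joint's range is limited). The gripper opens to 85 mm and grips with 20 to 120 N. Pads are 22 mm wide; open, the fingers measure 114 mm over their backs; the gripper's body (76 mm by 85 mm) begins 54 mm behind the grasp point. The pads swing forward as they close: fully open they stand 13 mm farther back than shut.
Start: joints at [-1.207, 0.536, -0.004, 1.538, 0.003, 1.067, -0.071], TCP at [0.271, 0.591, 0.231] pointing down, gripper open.
Joint ranges: [-2.7, 2.7], [-0.37, 2.16], [-1.27, 1.26], [0.24, 2.4], [-1.31, 4.45], [0.19, 1.91], [-2.76, 2.76]. Speed limits (rad/s): [2.39, 2.39, 3.14, 3.14, 3.14, 3.14, 3.14].

## Interface

Orientations are given as a unit quaternion [w, x, y, z].
In Python, from cell import * gives the robot as it stands. The module is installed in compiled form; this text tells all that it offers.
- The arm moves only by the tool apply_moves, never from a script. Its argument "rows" is a list that holds one entry, the list of rows, each a list of 7 numbers: the turn, a rotation vector about the world's x, y, z in rad, then the shift along the world's x, y, z in m, then the opening, from 0 (shut) to 1 (fully open). A call has 1 to 20 rows; each row shifts and turns the commanded pose from where the row before left it; what a row does not reach is not made up. A row lasts 1/12 s, in which the tool goes at most 41.7 mm and 7.16 degrees, less where a joint would pass 70% of its speed; a pose out of reach is approached as far as the arm can. A call with a gripper value outside its range is refused whole. The fingers move at their own pace and stop on an object; "squeeze" is the grip in N (left out, the last holds). Time passes only in rows, so rows that do not move let the fingers close. It gives the time, the measured TCP pose, the force, the opening and the grip force at its end, in the units of the state.
- state(): the state, without advancing time (a new reading comes with each control period).
- get_image(name): name is "scene" or "top"; returns a dict with "frame" (420x560x3 uint8, red, green, blue), "depth" (420x560 float32, m along the optical axis (not along the pixel's ray), 0 where there is no reading), "K" (3x3 intrinsics, pixels), "T" (4x4, takes a point from camera to world coordinates). Camera axes: x right, y down, z forward; pixel columns grow to the right and rows downward; lengths in m; the calibration is good to about 2 mm. A picture is of the moment at which its call begins.
- hand_in(): hands the job in; it is judged then, once.
The state is a dict: "clock": time; "joint_pos": joint angles; "qd": joint speeds; "tau": joint torques, N m; "tcp_pos": TCP position; "eef_rot": TCP orientation; "contact_force": force on the tool from outside, world axes, zero at the start; "ft_torque": the same for the moment, N m; "finger_gap": finger opening in m; "gripper_force": force on a finger pad.
Only numpy, scipy, OpenCV 4.12 (cv2) and the standard library are available. Lean on these libraries where they do the work, as an engineer would, in place of code of your own. Each camera call takes 0.05 s, during which the arm holds its last target. There are 200 camera calls.

## Task

Line the four loose knife handles lying on the bench up on the sloped rack in order of length, one on each rest: the shortest on the rest beside the upright steel pin, each next one longer, the longest at the far end of the row. Each lies straight along the middle of its slope, brass ferrule uphill, with its butt end resting against the steel ledge. Do not knock over the oil bottle.

Things in the scene. Friction and masses are not known exactly. Their poses are not given: they have to be found in the camera images.
- handle_80: Shortest of four loose bladeless knife handles: a pale wooden bar 80 mm long in all, 26 wide, 24 high, flat underside, the last 14 mm a round brass ferrule 19 across; the other end is the butt. About 48 g, balanced near mid-length. Origin: underside of the butt end, mid-width; x along the handle to the ferrule, y across, z up.
- handle_102: Second shortest of four loose bladeless knife handles: a pale wooden bar 102 mm long in all, 26 wide, 24 high, flat underside, the last 14 mm a round brass ferrule 19 across; the other end is the butt. About 61 g, balanced near mid-length. Origin: underside of the butt end, mid-width; x along the handle to the ferrule, y across, z up.
- handle_124: Second longest of four loose bladeless knife handles: a pale wooden bar 124 mm long in all, 26 wide, 24 high, flat underside, the last 14 mm a round brass ferrule 19 across; the other end is the butt. About 74 g, balanced near mid-length. Origin: underside of the butt end, mid-width; x along the handle to the ferrule, y across, z up.
- handle_146: Longest of four loose bladeless knife handles: a pale wooden bar 146 mm long in all, 26 wide, 24 high, flat underside, the last 14 mm a round brass ferrule 19 across; the other end is the butt. About 88 g, balanced near mid-length. Origin: underside of the butt end, mid-width; x along the handle to the ferrule, y across, z up.
- rest_1: Rest 1 in a row of four alike, 70 mm apart along y, fixed on a grey board: dark wooden slope 152 mm long, 50 wide, rising 0.22 rad towards +x, with a steel ledge square to it, 10 mm high, across its low end. Origin: foot of the slope at the ledge's inner face, mid-width, 27 mm above the bench; x level, away from the robot, z up. A handle in place has its origin here, its x pitched up 0.22 rad.
- rest_2: Rest 2 in a row of four alike, 70 mm apart along y, fixed on a grey board: dark wooden slope 152 mm long, 50 wide, rising 0.22 rad towards +x, with a steel ledge square to it, 10 mm high, across its low end. Origin: foot of the slope at the ledge's inner face, mid-width, 27 mm above the bench; x level, away from the robot, z up. A handle in place has its origin here, its x pitched up 0.22 rad.
- rest_3: Rest 3 in a row of four alike, 70 mm apart along y, fixed on a grey board: dark wooden slope 152 mm long, 50 wide, rising 0.22 rad towards +x, with a steel ledge square to it, 10 mm high, across its low end. Origin: foot of the slope at the ledge's inner face, mid-width, 27 mm above the bench; x level, away from the robot, z up. A handle in place has its origin here, its x pitched up 0.22 rad.
- rest_4: Rest 4 in a row of four alike, 70 mm apart along y, fixed on a grey board: dark wooden slope 152 mm long, 50 wide, rising 0.22 rad towards +x, with a steel ledge square to it, 10 mm high, across its low end. Origin: foot of the slope at the ledge's inner face, mid-width, 27 mm above the bench; x level, away from the robot, z up. A handle in place has its origin here, its x pitched up 0.22 rad.
- pin: Upright steel pin, 18 mm across, 32 high, fixed on the grey board in front of the ledges at one end of the row (a low square wooden block is at the other): the shortest handle goes on the rest nearest it, 54 mm from pin to foot of slope. Origin: centre of its underside, 12 mm above the bench.
- oil_bottle: Loose amber oil bottle, 38 mm across, 110 high, standing beyond the handles. Origin: centre of its underside.
Not all that is in view belongs to the job. Leave any turquoise look-alike of the handle_124 alone.

How it is judged:
At the end, for the whole second after the job is handed in: Counting from the pin, the rests hold the 80, 102, 124 and 146 mm handles in that order; each lies on the slope (pitch within 0.07 rad of it), ferrule uphill, within 12 mm of the rest's middle, lined up with it to about 0.2 rad, butt within 12 mm of the ledge; all at rest, and the oil bottle stands (((horizontal distance between pin and rest_1 below 0.1 m and (x of handle_80 in the frame of rest_1 between -0.005 and 0.012 m and y of handle_80 in the frame of rest_1 between -0.012 and 0.012 m and z of handle_80 in the frame of rest_1 between -0.006 and 0.008 m and angle between the x axis of handle_80 and the x axis of rest_1, either way round below 0.32 rad and angle between handle_80's own x axis and vertical between 1.2808 and 1.4208 rad and angle between the y axis of handle_80 and the y axis of rest_1, either way round below 0.2 rad) and (x of handle_102 in the frame of rest_2 between -0.005 and 0.012 m and y of handle_102 in the frame of rest_2 between -0.012 and 0.012 m and z of handle_102 in the frame of rest_2 between -0.006 and 0.008 m and angle between the x axis of handle_102 and the x axis of rest_2, either way round below 0.32 rad and angle between handle_102's own x axis and vertical between 1.2808 and 1.4208 rad and angle between the y axis of handle_102 and the y axis of rest_2, either way round below 0.2 rad) and (x of handle_124 in the frame of rest_3 between -0.005 and 0.012 m and y of handle_124 in the frame of rest_3 between -0.012 and 0.012 m and z of handle_124 in the frame of rest_3 between -0.006 and 0.008 m and angle between the x axis of handle_124 and the x axis of rest_3, either way round below 0.32 rad and angle between handle_124's own x axis and vertical between 1.2808 and 1.4208 rad and angle between the y axis of handle_124 and the y axis of rest_3, either way round below 0.2 rad) and (x of handle_146 in the frame of rest_4 between -0.005 and 0.012 m and y of handle_146 in the frame of rest_4 between -0.012 and 0.012 m and z of handle_146 in the frame of rest_4 between -0.006 and 0.008 m and angle between the x axis of handle_146 and the x axis of rest_4, either way round below 0.32 rad and angle between handle_146's own x axis and vertical between 1.2808 and 1.4208 rad and angle between the y axis of handle_146 and the y axis of rest_4, either way round below 0.2 rad)) or (horizontal distance between pin and rest_4 below 0.1 m and (x of handle_80 in the frame of rest_4 between -0.005 and 0.012 m and y of handle_80 in the frame of rest_4 between -0.012 and 0.012 m and z of handle_80 in the frame of rest_4 between -0.006 and 0.008 m and angle between the x axis of handle_80 and the x axis of rest_4, either way round below 0.32 rad and angle between handle_80's own x axis and vertical between 1.2808 and 1.4208 rad and angle between the y axis of handle_80 and the y axis of rest_4, either way round below 0.2 rad) and (x of handle_102 in the frame of rest_3 between -0.005 and 0.012 m and y of handle_102 in the frame of rest_3 between -0.012 and 0.012 m and z of handle_102 in the frame of rest_3 between -0.006 and 0.008 m and angle between the x axis of handle_102 and the x axis of rest_3, either way round below 0.32 rad and angle between handle_102's own x axis and vertical between 1.2808 and 1.4208 rad and angle between the y axis of handle_102 and the y axis of rest_3, either way round below 0.2 rad) and (x of handle_124 in the frame of rest_2 between -0.005 and 0.012 m and y of handle_124 in the frame of rest_2 between -0.012 and 0.012 m and z of handle_124 in the frame of rest_2 between -0.006 and 0.008 m and angle between the x axis of handle_124 and the x axis of rest_2, either way round below 0.32 rad and angle between handle_124's own x axis and vertical between 1.2808 and 1.4208 rad and angle between the y axis of handle_124 and the y axis of rest_2, either way round below 0.2 rad) and (x of handle_146 in the frame of rest_1 between -0.005 and 0.012 m and y of handle_146 in the frame of rest_1 between -0.012 and 0.012 m and z of handle_146 in the frame of rest_1 between -0.006 and 0.008 m and angle between the x axis of handle_146 and the x axis of rest_1, either way round below 0.32 rad and angle between handle_146's own x axis and vertical between 1.2808 and 1.4208 rad and angle between the y axis of handle_146 and the y axis of rest_1, either way round below 0.2 rad))) and linear speed of each of handle_80, handle_102, handle_124, handle_146 below 0.02 m/s and angle between oil_bottle's own z axis and vertical below 0.3 rad); the robot touches nothing.
It fails at once if the oil bottle is knocked over (angle between oil_bottle's own z axis and vertical above 0.5 rad).
It also fails if it takes over 128 s, if anything falls off the work surface, if the arm or the gripper's body presses on something with over 40 N, if the wrist force passes 120 N, or if a joint passes its speed limit or range.

## Working session

There is one attempt and no reset: what is moved stays moved. The work goes in short steps, Python scripts to look and compute and a tool call to move; the robot and the scene stay as the last step left them, time stands still between calls to the robot, and variables do not carry over. Pictures are saved under pics/ and viewed, at most 14 in all, crops included, and the job is handed in when it is done.

Besides the shell and the picture viewer there is one more tool, called after "Request:" by a JSON object that holds its "method" and its "body", one argument or row to a line. apply_moves: Moves the arm, as the interface text tells. Its arguments: {"type":"object","properties":{"rows":{"type":"array"},"squeeze":{"type":"number"}},"required":["rows"]}

```bash
mkdir -p pics; python3 - <<'E'
from cell import *
import cv2,numpy as np
print(state())
for n in ("scene","top"):
    d=get_image(n); cv2.imwrite(f"pics/{n}0.png",d["frame"][:,:,::-1]); np.savez(f"{n}0.npz",**d); print(n,d["K"],d["T"])
E
```

```text
{'clock': 0.0, 'joint_pos': array([-1.20724148,  0.53716647, -0.00445293,  1.53889054,  0.00264562,
        1.06729455, -0.07116512]), 'qd': array([ 0.0011167 ,  0.00020237,  0.00107368, -0.00122473, -0.00192372,
       -0.00060289,  0.00059713]), 'tau': array([-6.26596648e-04, -5.83415365e+01,  1.04831971e+00, -2.59114623e+01,
        1.23153086e-02,  9.33759293e-03,  1.46469461e-05]), 'tcp_pos': array([0.27057572, 0.5903019 , 0.23040599]), 'eef_rot': array([-1.07426458e-04,  2.13158608e-01,  9.77017215e-01, -8.70135202e-04]), 'contact_force': array([-0.40791891, -0.13034842,  0.23892007]), 'ft_torque': array([0.00141957, 0.03105359, 0.0237421 ]), 'gripper_force': 0.0, 'finger_gap': 0.08527971173111626}
scene [[496.40817999   0.         279.27921038]
 [  0.         496.40817999 204.1888695 ]
 [  0.           0.           1.        ]] [[-0.82899288  0.35856935 -0.4291839   0.92475237]
 [ 0.5591998   0.52027286 -0.64545467  0.63958512]
 [-0.00814752 -0.77507688 -0.63181441  0.69405968]
 [ 0.          0.          0.          1.        ]]
top [[545.77721628   0.         276.62661329]
 [  0.         545.77721628 206.50354129]
 [  0.           0.           1.        ]] [[-0.0095183  -0.99019958  0.13933483  0.28814297]
 [-0.99983229  0.01160448  0.01416772 -0.02200333]
 [-0.01564578 -0.13917661 -0.99014397  1.49492071]
 [ 0.          0.          0.          1.        ]]
```

View pics/top0.png

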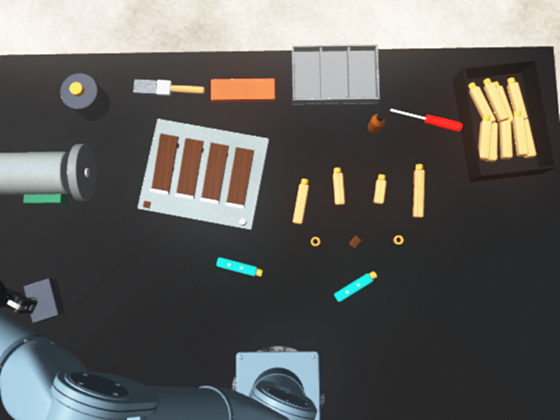

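View pics/scene0.png

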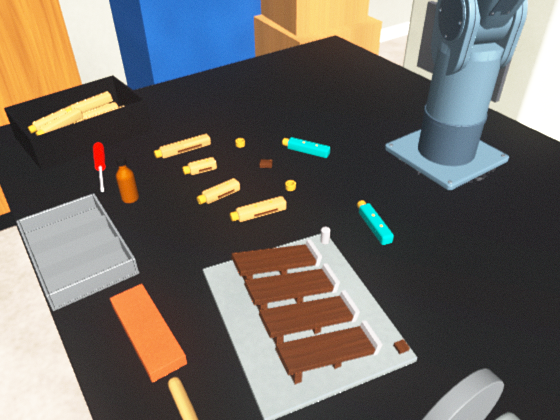

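Top view: the four handles stand at about (301,201), (338,186), (380,189) and (419,191), all with the ferrule towards image top (+x). The rack is at (203,173). The pin is at (243,222), beside the rightmost rest, and the bottle is at (376,122). The turquoise look-alikes are at (240,267) and (355,287).

```bash
cat >h.py <<'E'
import cv2,numpy as np
def cloud(d):
    K,T,D=d["K"],d["T"],d["depth"]; v,u=np.mgrid[:420,:560]
    c=np.stack([(u-K[0,2])*D/K[0,0],(v-K[1,2])*D/K[1,1],D],-1)
    return c@T[:3,:3].T+T[:3,3]
def comps(m,mn=60):
    n,l,s,c=cv2.connectedComponentsWithStats(m.astype(np.uint8))
    return [(l==i,c[i]) for i in range(1,n) if s[i,4]>=mn]
def rect(P):
    (c,s,a)=cv2.minAreaRect((P[:,:2]*1000).astype(np.float32)); s=np.array(s)
    a=np.radians(a); 
    if s[0]<s[1]: a+=np.pi/2; s=s[::-1]
    a=(a+np.pi/2)%np.pi-np.pi/2
    return np.array(c),s,a
E
python3 - <<'E'
from h import *
d=dict(np.load("top0.npz"));W=cloud(d);hsv=cv2.cvtColor(d["frame"],cv2.COLOR_RGB2HSV)
H,S,V=[hsv[...,i].astype(int) for i in range(3)]
print("hsv wood",hsv[192,419],hsv[168,419],"slope",hsv[180,242],hsv[165,165],"ledge",hsv[204,234],"pin",hsv[222,243])
v,u=np.mgrid[:420,:560]
m=(H>10)&(H<35)&(S>60)&(V>130)&(v>150)&(v<240)&(u>270)&(u<450)
for k,c in comps(m,100):
    P=W[k]; P=P[P[:,2]>.012]; r=rect(P); z=np.median(P[:,2]); print("H",c.round(),r[0].round(1),r[1].round(1),round(r[2],3),"z",z.round(4))
m=((H<15)|(H>170))&(S>80)&(V>40)&(v>125)&(v<215)&(u>145)&(u<260)
for k,c in comps(m,300):
    P=W[k];r=rect(P);A=np.c_[P[:,:2],np.ones(len(P))];q=np.linalg.lstsq(A,P[:,2],rcond=None)[0]
    print("R",c.round(),r[0].round(1),r[1].round(1),round(r[2],3),"grad",np.hypot(*q[:2]).round(3),np.arctan2(q[1],q[0]).round(3),"zc",(q@[*r[0]/1000,1]).round(4),"zrange",np.percentile(P[:,2],[1,99]).round(4))
for n,b in(("pin",(243,222)),("block",(147,204)),("bottle",(376,122))):
    p=W[b[1]-3:b[1]+4,b[0]-3:b[0]+4].reshape(-1,3); print(n,np.median(p,0).round(3),p[:,2].max().round(3))
# ledges
m=(S<40)&(V>200)&(v>180)&(v<240)&(u>140)&(u<260)
for k,c in comps(m,15):
    r=rect(W[k]);print("L",c.round(),r[0].round(1),r[1].round(1),round(r[2],3),np.median(W[k][:,2]).round(4),k.sum())
E
```

```text
hsv wood [ 23 100 250] [ 26 159 252] slope [ 10 143 137] [ 10 146 136] ledge [ 98   4 255] pin [110   3 255]
H [418. 191.] [ 409.3 -245.7] [496.1 113.1] -0.851 z 0.0234
H [338. 186.] [ 435.1 -120.2] [348.1  61.2] -0.415 z 0.0236
H [380. 189.] [ 541.8 -284.1] [80.  27.3] -0.152 z 0.0237
H [300. 201.] [510.8 -67. ] [124.4  25.8] -0.19 z 0.0236
R [165. 162.] [459.  186.8] [522.3 135.6] 0.631 grad 2.374 -1.75 zc 0.384 zrange [0.0263 0.0634]
R [190. 166.] [460.7 151.3] [472.1 128.1] 0.523 grad 3.168 -1.79 zc 0.4024 zrange [0.0259 0.0634]
R [215. 171.] [461.4 112.4] [423.2 115.4] 0.394 grad 3.352 -1.814 zc 0.3262 zrange [0.0254 0.0637]
R [240. 176.] [462.5  71.1] [382.7  99. ] 0.237 grad 2.793 -1.842 zc 0.2046 zrange [0.0256 0.0637]
pin [0.452 0.089 0.041] 0.049
block [0.507 0.354 0.021] 0.029
bottle [ 0.712 -0.269  0.079] 0.108
L [202. 204.] [494.8 139.1] [478.1 214.7] 1.084 0.0132 3011
```

```bash
python3 - <<'E'
from h import *
d=dict(np.load("top0.npz"));W=cloud(d);ok=d["depth"]>0.2;hsv=cv2.cvtColor(d["frame"],cv2.COLOR_RGB2HSV)
H,S,V=[hsv[...,i].astype(int) for i in range(3)]
v,u=np.mgrid[:420,:560]
m=(H>10)&(H<35)&(S>60)&(V>130)&(v>150)&(v<240)&(u>270)&(u<450)&ok&(W[...,2]>.012)
for k,c in comps(m,100):
    P=W[k]; r=rect(P); a=r[2]; t=np.array([np.cos(a),np.sin(a)]); s=(P[:,:2]@t)*1000
    print("H",c.round(),r[0].round(1),r[1].round(1),round(a,3),"z",np.median(P[:,2]).round(4),"butt",(r[0]-t*r[1][0]/2).round(1))
m=((H<15)|(H>170))&(S>80)&(V>40)&(v>125)&(v<215)&(u>145)&(u<260)&ok&(W[...,2]>.02)&(W[...,2]<.08)
for k,c in comps(m,300):
    k=cv2.erode(k.astype(np.uint8),np.ones((3,3)))>0
    P=W[k];r=rect(P);A=np.c_[P[:,:2],np.ones(len(P))];q=np.linalg.lstsq(A,P[:,2],rcond=None)[0]; a=r[2];t=np.array([np.cos(a),np.sin(a)])
    f=r[0]-t*np.array([1,1])*((q@[*r[0]/1000,1])-.027)*1000/np.tan(.22)
    print("R",c.round(),r[0].round(1),r[1].round(1),round(a,3),"grad",np.hypot(*q[:2]).round(3),np.arctan2(q[1],q[0]).round(3),"zc",(q@[*r[0]/1000,1]).round(4),"foot by z",f.round(1),"by low edge",(r[0]-t*(r[1][0]/2+2.5)).round(1))
m=(S<40)&(V>200)&(v>180)&(v<240)&(u>140)&(u<260)&ok&(W[...,2]>.026)
for k,c in comps(m,12):
    r=rect(W[k]);print("L",c.round(),r[0].round(1),r[1].round(1),round(r[2],3),np.median(W[k][:,2]).round(4),k.sum())
m=(W[...,2]>.05)&(abs(v-122)<20)&(abs(u-376)<20)&ok
for k,c in comps(m,12): print("bottle",rect(W[k]))
# other view of handles
d=dict(np.load("scene0.npz"));W=cloud(d);ok=d["depth"]>0.2;hsv=cv2.cvtColor(d["frame"],cv2.COLOR_RGB2HSV);H,S,V=[hsv[...,i].astype(int) for i in range(3)]
m=(H>10)&(H<35)&(S>60)&(V>110)&ok&(W[...,2]>.018)&(W[...,2]<.03)&(v>125)&(v<230)&(u>140)&(u<300)
for k,c in comps(m,100):
    r=rect(W[k]);print("scene",c.round(),r[0].round(1),r[1].round(1),round(r[2],3))
E
```

```text
H [418. 191.] [ 536.5 -389.5] [146.4  28.5] -0.072 z 0.0234 butt [ 463.6 -384.3]
H [338. 187.] [ 551.  -170.7] [102.   27.5] 0.056 z 0.0235 butt [ 500.1 -173.5]
H [380. 190.] [ 541.8 -284.1] [80.  27.3] -0.152 z 0.0237 butt [ 502.3 -278.1]
H [301. 202.] [510.8 -67. ] [124.4  25.8] -0.19 z 0.0236 butt [449.7 -55.2]
R [165. 162.] [618.4 302.8] [140.1  44.1] -0.21 grad 0.226 -0.313 zc 0.0446 foot by z [541.3 319.2] by low edge [547.5 317.9]
R [190. 166.] [604.9 234.4] [140.8  42. ] -0.202 grad 0.223 -0.244 zc 0.0448 foot by z [526.8 250.4] by low edge [533.5 249.1]
R [215. 171.] [591.4 166.2] [140.4  41.1] -0.2 grad 0.226 -0.247 zc 0.0446 foot by z [514.3 181.8] by low edge [520.2 180.6]
R [240. 176.] [577.5  97.5] [139.6  41. ] -0.198 grad 0.225 -0.166 zc 0.0446 foot by z [500.5 113. ] by low edge [506.7 111.7]
L [158. 191.] [540.2 320.1] [49.6  9.2] 1.359 0.0353 58
L [184. 196.] [526.1 250.9] [48.7  8.7] 1.397 0.0368 56
L [209. 200.] [512.7 181.9] [50.3  8.5] 1.357 0.0365 58
L [234. 205.] [498.9 114.2] [50.2  8.6] 1.369 0.0359 58
L [242. 221.] [454.6  92.3] [16.3 15.2] 0.781 0.0443 35
bottle (array([ 717.50610352, -273.57131958]), array([35.96925354, 32.1102066 ]), np.float64(1.0419294856652845))
scene [183. 143.] [ 534.8 -389.9] [143.5  31.5] -0.066
scene [201. 163.] [ 536.2 -283.1] [71.3 30. ] -0.124
scene [219. 189.] [ 548.9 -170.4] [100.3  29.7] 0.044
scene [259. 206.] [508.7 -67.9] [122.9  29.7] -0.198
```

Request:
{"method": "apply_moves", "body": {
  "rows": [
    [[0, 0, 0.012, 0.012, -0.033, -0.004, 0.6], [0, 0, 0.012, 0.012, -0.033, -0.004, 0.6], [0, 0, 0.012, 0.012, -0.033, -0.004, 0.6], [0, 0, 0.012, 0.012, -0.033, -0.004, 0.6], [0, 0, 0.012, 0.012, -0.033, -0.004, 0.6], [0, 0, 0.012, 0.012, -0.033, -0.004, 0.6], [0, 0, 0.012, 0.012, -0.033, -0.004, 0.6], [0, 0, 0.012, 0.012, -0.033, -0.004, 0.6], [0, 0, 0.012, 0.012, -0.033, -0.004, 0.6], [0, 0, 0.012, 0.012, -0.033, -0.004, 0.6], [0, 0, 0.012, 0.012, -0.033, -0.004, 0.6], [0, 0, 0.012, 0.012, -0.033, -0.004, 0.6], [0, 0, 0.012, 0.012, -0.033, -0.004, 0.6], [0, 0, 0.012, 0.012, -0.033, -0.004, 0.6], [0, 0, 0.012, 0.012, -0.033, -0.004, 0.6], [0, 0, 0.012, 0.012, -0.033, -0.004, 0.6], [0, 0, 0.012, 0.012, -0.033, -0.004, 0.6], [0, 0, 0.012, 0.012, -0.033, -0.004, 0.6], [0, 0, 0.012, 0.012, -0.033, -0.004, 0.6], [0, 0, 0, 0, 0, 0, 0.6]]
  ],
  "squeeze": 40
}}

```text
clock: 1.77
tcp_pos: [0.5, -0.044, 0.1549]
eef_rot: [0.001, 0.105, 0.994, -0.002]
contact_force: [-0.2, -0.6, 0.5]
finger_gap: 0.0515
gripper_force: 0.0
```

```bash
cat >>h.py <<'E'
from scipy.spatial.transform import Rotation as R
def pose():
    from cell import state
    s=state();q=s["eef_rot"];r=R.from_quat([q[1],q[2],q[3],q[0]]);return s,np.array(s["tcp_pos"]),r
def go(target,yaw,pitch=0):
    # tool x along handle-x or its reverse; y axis = closing dir at yaw+pi/2
    s,p,r=pose()
    want=R.from_euler("z",yaw)*R.from_euler("y",-pitch)*R.from_matrix(np.diag([-1,1,-1.]))
    print("t",round(float(s["clock"]),2),"dpos mm",((np.array(target)-p)*1000).round(1),"rotvec",(want*r.inv()).as_rotvec().round(3),"tcp",p.round(4),"F",np.array(s["contact_force"]).round(1),"gap",round(float(s["finger_gap"]),4))
FOOT=dict(A=(.5035,.1124),B=(.5174,.1811),C=(.5309,.2493),D=(.5444,.3177))
def rest(k,s,h,lift=0,yaw=-.198,dx=.003):
    t=np.array([np.cos(yaw),np.sin(yaw)]);c,n=np.cos(.22),np.sin(.22);s=s+dx
    return [*(np.array(FOOT[k])+t*(s*c-h*n)),.027+s*n+h*c+lift]
E
python3 -c "
from h import *
go([.5098,-.0674,.003],-.193)"
```

```text
t 1.77 dpos mm [   9.8  -23.4 -151.9] rotvec [0.004 0.001 0.017] tcp [ 0.5    -0.044   0.1549] F [-0.2 -0.6  0.5] gap 0.0515
```

Request:
{"method": "apply_moves", "body": {
  "rows": [
    [[0.004, 0, 0.017, 0.005, -0.012, -0.02, 0.6], [0, 0, 0, 0.005, -0.011, -0.02, 0.6], [0, 0, 0, 0, 0, -0.03, 0.6], [0, 0, 0, 0, 0, -0.03, 0.6], [0, 0, 0, 0, 0, -0.02, 0.6], [0, 0, 0, 0, 0, 0, 0.6], [0, 0, 0, 0, 0, 0, 0.6]]
  ]
}}

```text
clock: 2.35
tcp_pos: [0.5079, -0.059, 0.0347]
eef_rot: [-0.001, 0.092, 0.996, 0.002]
contact_force: [-0.2, 0.2, 0.3]
finger_gap: 0.0513
gripper_force: 0.0
```

```bash
python3 -c "
from h import *
go([.5098,-.0674,.003],-.193)"
```

```text
t 2.35 dpos mm [  1.9  -8.4 -31.7] rotvec [-0.004 -0.003 -0.008] tcp [ 0.5079 -0.059   0.0347] F [-0.2  0.2  0.3] gap 0.0513
```

Request:
{"method": "apply_moves", "body": {
  "rows": [
    [[0, 0, -0.006, 0.001, -0.007, -0.012, 0.6], [0, 0, 0, 0, 0, -0.012, 0.6], [0, 0, 0, 0, 0, -0.008, 0.6], [0, 0, 0, 0, 0, 0, 0.6], [0, 0, 0, 0, 0, 0, 0.0], [0, 0, 0, 0, 0, 0, 0.0], [0, 0, 0, 0, 0, 0, 0.0], [0, 0, 0, 0, 0, 0, 0.0], [0, 0, 0, 0, 0, 0, 0.0], [0, 0, 0, 0, 0, 0, 0.0], [0, 0, 0, 0, 0, 0, 0.0]]
  ]
}}

```text
clock: 3.27
tcp_pos: [0.5105, -0.066, 0.004]
eef_rot: [0.0, 0.095, 0.995, 0.002]
contact_force: [-0.8, 1.4, 6.4]
finger_gap: 0.0253
gripper_force: 40.7
```

```bash
python3 -c "
from h import *
go([.5098,-.0674,.003],-.193)
go(rest('C',.062,.004,.06),-.198,.22);print(rest('C',.062,.004))"
```

```text
t 3.27 dpos mm [-0.7 -1.4 -1. ] rotvec [-0.004  0.001 -0.002] tcp [ 0.5105 -0.066   0.004 ] F [-0.8  1.4  6.4] gap 0.0253
t 3.27 dpos mm [ 81.8 303.  101.1] rotvec [-0.047 -0.215 -0.008] tcp [ 0.5105 -0.066   0.004 ] F [-0.8  1.4  6.4] gap 0.0253
[np.float64(0.5922381075658805), np.float64(0.23699381559679286), np.float64(0.04508851529757893)]
```

Request:
{"method": "apply_moves", "body": {
  "rows": [
    [[0, 0, 0, 0, 0, 0.021, 0.0], [0, 0, 0, 0, 0, 0.03, 0.0], [0, 0, 0, 0, 0, 0.03, 0.0], [0, 0, 0, 0, 0.01, 0.02, 0.0], [-0.0047, -0.0215, -0.0008, 0.0082, 0.0293, 0, 0.0], [-0.0047, -0.0215, -0.0008, 0.0082, 0.0293, 0, 0.0], [-0.0047, -0.0215, -0.0008, 0.0082, 0.0293, 0, 0.0], [-0.0047, -0.0215, -0.0008, 0.0082, 0.0293, 0, 0.0], [-0.0047, -0.0215, -0.0008, 0.0082, 0.0293, 0, 0.0], [-0.0047, -0.0215, -0.0008, 0.0082, 0.0293, 0, 0.0], [-0.0047, -0.0215, -0.0008, 0.0082, 0.0293, 0, 0.0], [-0.0047, -0.0215, -0.0008, 0.0082, 0.0293, 0, 0.0], [-0.0047, -0.0215, -0.0008, 0.0082, 0.0293, 0, 0.0], [-0.0047, -0.0215, -0.0008, 0.0082, 0.0293, 0, 0.0], [0, 0, 0, 0, 0, 0, 0.0], [0, 0, 0, 0, 0, 0, 0.0], [0, 0, 0, 0, 0, 0, 0.0]]
  ]
}}

```text
clock: 4.68
tcp_pos: [0.5913, 0.2362, 0.104]
eef_rot: [0.108, 0.098, 0.989, -0.012]
contact_force: [0.0, -0.8, -0.2]
finger_gap: 0.0249
gripper_force: 39.8
```

```bash
python3 -c "
from h import *
import cell
go(rest('C',.062,.004),-.198,.22)
for n in ('scene','top'):
    d=cell.get_image(n)
    cv2.imwrite(f'pics/{n}1.png',cv2.resize(d['frame'][120:400,150:450] if n=='scene' else d['frame'][100:260,120:320],None,fx=2,fy=2)[:,:,::-1])
"
```

```text
t 4.68 dpos mm [  0.9   0.8 -58.9] rotvec [ 0.001 -0.002  0.   ] tcp [0.5913 0.2362 0.104 ] F [ 0.  -0.8 -0.2] gap 0.0249
```

View pics/scene1.png

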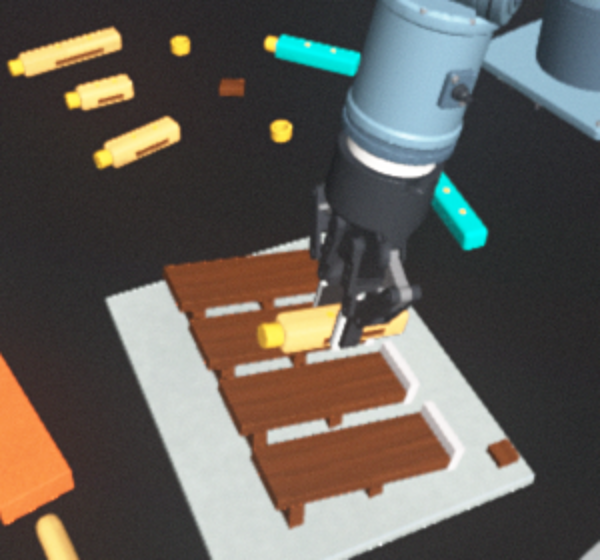

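The crop shows the 124 handle held tilted over the third rest (crop 340,330), with the ferrule end uphill.

Request:
{"method": "apply_moves", "body": {
  "rows": [
    [[0, 0, 0, 0.001, 0.001, -0.02, 0.0], [0, 0, 0, 0, 0, -0.02, 0.0], [0, 0, 0, 0, 0, -0.011, 0.0], [0, 0, 0, 0, 0, -0.004, 0.0], [0, 0, 0, 0, 0, -0.002, 0.0], [0, 0, 0, 0, 0, 0, 0.0], [0, 0, 0, 0, 0, 0, 0.0]]
  ]
}}

```text
clock: 5.37
tcp_pos: [0.5935, 0.2378, 0.0482]
eef_rot: [0.109, 0.099, 0.989, -0.011]
contact_force: [-0.7, 0.4, -0.1]
finger_gap: 0.0251
gripper_force: 39.8
```

```bash
python3 -c "
from h import *
go(rest('C',.062,.004),-.198,.22)"
```

```text
t 5.37 dpos mm [-1.3 -0.8 -3.1] rotvec [-0.     0.     0.001] tcp [0.5935 0.2378 0.0482] F [-0.7  0.4 -0.1] gap 0.0251
```

Request:
{"method": "apply_moves", "body": {
  "rows": [
    [[0, 0, 0, -0.001, -0.001, -0.002, 0.0], [0, 0, 0, 0, 0, 0, 0.0], [0, 0, 0, 0, 0, 0, 0.0]]
  ]
}}

```text
clock: 5.62
tcp_pos: [0.5919, 0.2369, 0.0457]
eef_rot: [0.109, 0.098, 0.989, -0.011]
contact_force: [-0.1, 0.7, -0.2]
finger_gap: 0.025
gripper_force: 39.8
```

Request:
{"method": "apply_moves", "body": {
  "rows": [
    [[0, 0, 0, 0, 0, -0.001, 0.0], [0, 0, 0, 0, 0, 0, 0.0], [0, 0, 0, 0, 0, 0, 0.0]]
  ]
}}

```text
clock: 5.87
tcp_pos: [0.5921, 0.237, 0.0449]
eef_rot: [0.109, 0.098, 0.989, -0.011]
contact_force: [-2.2, -0.6, 5.3]
finger_gap: 0.0249
gripper_force: 40.6
```

Request:
{"method": "apply_moves", "body": {
  "rows": [
    [[0, 0, 0, 0, 0, 0, 0.5], [0, 0, 0, 0, 0, 0, 0.5], [0, 0, 0, 0, 0, 0, 0.5], [0, 0, 0, 0, 0, 0, 0.5], [0, 0, 0, 0, 0, 0, 0.5], [0, 0, 0, -0.004, 0.001, 0.018, 0.5], [0, 0, 0, -0.005, 0.001, 0.026, 0.5], [0, 0, 0, -0.005, 0.001, 0.026, 0.5], [0, 0, 0, -0.006, 0.001, 0.03, 0.5], [0, 0, 0, 0, 0, 0, 0.5], [0, 0, 0, 0, 0, 0, 0.5]]
  ]
}}

```text
clock: 6.78
tcp_pos: [0.5727, 0.2417, 0.1461]
eef_rot: [0.11, 0.098, 0.989, -0.01]
contact_force: [-0.6, 0.3, -1.0]
finger_gap: 0.0429
gripper_force: 0.0
```

```bash
python3 -c "
from h import *
go([.550,-.1705,.004],.05)"
```

```text
t 6.78 dpos mm [ -22.7 -412.2 -142.1] rotvec [0.014 0.222 0.247] tcp [0.5727 0.2417 0.1461] F [-0.6  0.3 -1. ] gap 0.0429
```

Request:
{"method": "apply_moves", "body": {
  "rows": [
    [[0.001, 0.0159, 0.0176, -0.0016, -0.0294, -0.005, 0.6], [0.001, 0.0159, 0.0176, -0.0016, -0.0294, -0.005, 0.6], [0.001, 0.0159, 0.0176, -0.0016, -0.0294, -0.005, 0.6], [0.001, 0.0159, 0.0176, -0.0016, -0.0294, -0.005, 0.6], [0.001, 0.0159, 0.0176, -0.0016, -0.0294, -0.005, 0.6], [0.001, 0.0159, 0.0176, -0.0016, -0.0294, -0.005, 0.6], [0.001, 0.0159, 0.0176, -0.0016, -0.0294, -0.005, 0.6], [0.001, 0.0159, 0.0176, -0.0016, -0.0294, -0.005, 0.6], [0.001, 0.0159, 0.0176, -0.0016, -0.0294, -0.005, 0.6], [0.001, 0.0159, 0.0176, -0.0016, -0.0294, -0.005, 0.6], [0.001, 0.0159, 0.0176, -0.0016, -0.0294, -0.005, 0.6], [0.001, 0.0159, 0.0176, -0.0016, -0.0294, -0.005, 0.6], [0.001, 0.0159, 0.0176, -0.0016, -0.0294, -0.005, 0.6], [0.001, 0.0159, 0.0176, -0.0016, -0.0294, -0.005, 0.6], [0, 0, 0, 0, 0, -0.02, 0.6], [0, 0, 0, 0, 0, 0, 0.6], [0, 0, 0, 0, 0, 0, 0.6]]
  ]
}}

```text
clock: 8.2
tcp_pos: [0.5477, -0.1702, 0.0524]
eef_rot: [-0.004, -0.024, 1.0, -0.001]
contact_force: [-0.6, 0.3, 0.0]
finger_gap: 0.0512
gripper_force: 0.0
```

```bash
python3 -c "
from h import *
import cell
go([.550,-.1705,.004],.05)
d=cell.get_image('top')
cv2.imwrite('pics/top2.png',cv2.resize(d['frame'][100:260,120:420],None,fx=2.6,fy=2.6)[:,:,::-1])"
```

```text
t 8.2 dpos mm [  2.3  -0.3 -48.4] rotvec [ 0.002 -0.007  0.001] tcp [ 0.5477 -0.1702  0.0524] F [-0.6  0.3  0. ] gap 0.0512
```

View pics/top2.png

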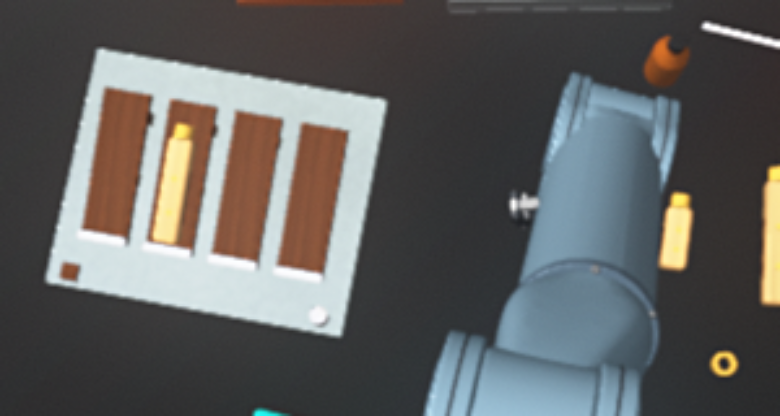

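The top view shows the 124 on the third rest, butt at the ledge, at crop (172,190). It looks shifted slightly to +y, so I'll measure it. The arm hides the 102, and the bottle is standing.

```bash
cat >>h.py <<'E'
def placed(d):
    W=cloud(d);ok=d["depth"]>0.2;hsv=cv2.cvtColor(d["frame"],cv2.COLOR_RGB2HSV);H,S,V=[hsv[...,i].astype(int) for i in range(3)]
    m=(H>16)&(H<35)&(S>60)&(V>130)&ok&(W[...,2]>.03)&(W[...,2]<.095)&(W[...,1]>.05)&(W[...,1]<.36)&(W[...,0]>.46)&(W[...,0]<.75)
    for k,c in comps(m,40):
        P=W[k];b,s,a=rect(P)
        A=np.c_[P[:,:2]-b/1000,np.ones(len(P))];q=np.linalg.lstsq(A,P[:,2],rcond=None)[0]
        t=np.array([np.cos(-.198),np.sin(-.198)]);n=np.array([-t[1],t[0]])
        e=b-np.array([np.cos(a),np.sin(a)])*s[0]/2
        f=min(FOOT,key=lambda k:abs((b-np.array(FOOT[k])*1000)@n)); o=np.array(FOOT[f])*1000
        print(f,"size",s.round(1),"yaw",round(a,3),"butt along/across",((e-o)@t+24*np.sin(.22)).round(1),((e-o)@n).round(1),"centre across",((b-o)@n).round(1),"slope",(q[:2]@t).round(3),"zmed",np.median(P[:,2]).round(4))
E
python3 -c "
from h import *
import cell
for n in ('top','scene'): placed(cell.get_image(n))"
```

```text
C size [125.6  26.6] yaw -0.175 butt along/across 5.8 1.0 centre across 2.4 slope 0.19 zmed 0.0648
C size [121.9  36.6] yaw -0.319 butt along/across 5.1 7.7 centre across 0.4 slope 0.178 zmed 0.0614
```

Request:
{"method": "apply_moves", "body": {
  "rows": [
    [[0.002, -0.007, 0, 0.001, 0, -0.02, 0.6], [0, 0, 0, 0, 0, -0.016, 0.6], [0, 0, 0, 0, 0, -0.008, 0.6], [0, 0, 0, 0, 0, -0.004, 0.6], [0, 0, 0, 0, 0, 0, 0.6], [0, 0, 0, 0, 0, 0, 0.0], [0, 0, 0, 0, 0, 0, 0.0], [0, 0, 0, 0, 0, 0, 0.0], [0, 0, 0, 0, 0, 0, 0.0], [0, 0, 0, 0, 0, 0, 0.0], [0, 0, 0, 0, 0, 0, 0.0], [0, 0, 0, 0, 0, 0, 0.0]]
  ]
}}

```text
clock: 9.35
tcp_pos: [0.5514, -0.171, 0.0074]
eef_rot: [0.003, -0.025, 1.0, -0.001]
contact_force: [-0.3, 0.2, 6.8]
finger_gap: 0.0245
gripper_force: 41.1
```

```bash
python3 -c "
from h import *
go([.550,-.1705,.004],.05)
go(rest('B',.051,.004,.06),-.198,.22)"
```

```text
t 9.35 dpos mm [-1.4  0.5 -3.4] rotvec [0.002 0.006 0.001] tcp [ 0.5514 -0.171   0.0074] F [-0.3  0.2  6.8] gap 0.0245
t 9.35 dpos mm [ 16.8 341.9  95.3] rotvec [-0.014 -0.214 -0.246] tcp [ 0.5514 -0.171   0.0074] F [-0.3  0.2  6.8] gap 0.0245
```

```bash
python3 -c "
from h import *
go(rest('B',.0515,.0074,.06,dx=.001),-.198,.22)"
```

```text
t 9.35 dpos mm [ 14.6 342.3  98.3] rotvec [-0.014 -0.214 -0.246] tcp [ 0.5514 -0.171   0.0074] F [-0.3  0.2  6.8] gap 0.0245
```

Request:
{"method": "apply_moves", "body": {
  "rows": [
    [[0, 0, 0, 0, 0, 0.018, 0.0], [0, 0, 0, 0, 0, 0.03, 0.0], [0, 0, 0, 0, 0, 0.03, 0.0], [0, 0, 0, 0, 0, 0.02, 0.0], [-0.0012, -0.0178, -0.0205, 0.0012, 0.0285, 0, 0.0], [-0.0012, -0.0178, -0.0205, 0.0012, 0.0285, 0, 0.0], [-0.0012, -0.0178, -0.0205, 0.0012, 0.0285, 0, 0.0], [-0.0012, -0.0178, -0.0205, 0.0012, 0.0285, 0, 0.0], [-0.0012, -0.0178, -0.0205, 0.0012, 0.0285, 0, 0.0], [-0.0012, -0.0178, -0.0205, 0.0012, 0.0285, 0, 0.0], [-0.0012, -0.0178, -0.0205, 0.0012, 0.0285, 0, 0.0], [-0.0012, -0.0178, -0.0205, 0.0012, 0.0285, 0, 0.0], [-0.0012, -0.0178, -0.0205, 0.0012, 0.0285, 0, 0.0], [-0.0012, -0.0178, -0.0205, 0.0012, 0.0285, 0, 0.0], [-0.0012, -0.0178, -0.0205, 0.0012, 0.0285, 0, 0.0], [-0.0012, -0.0178, -0.0205, 0.0012, 0.0285, 0, 0.0], [0, 0, 0, 0, 0, 0, 0.0], [0, 0, 0, 0, 0, 0, 0.0], [0, 0, 0, 0, 0, 0, 0.0]]
  ]
}}

```text
clock: 10.93
tcp_pos: [0.5646, 0.1708, 0.1043]
eef_rot: [0.108, 0.098, 0.989, -0.011]
contact_force: [0.3, -0.5, -1.7]
finger_gap: 0.0253
gripper_force: 40.1
```

```bash
python3 -c "
from h import *
go(rest('B',.0515,.0074,.0,dx=.001),-.198,.22)"
```

```text
t 10.93 dpos mm [  1.5   0.5 -58.6] rotvec [ 0.    -0.003 -0.001] tcp [0.5646 0.1708 0.1043] F [ 0.3 -0.5 -1.7] gap 0.0253
```

Request:
{"method": "apply_moves", "body": {
  "rows": [
    [[0, -0.003, 0, 0.001, 0, -0.02, 0.0], [0, 0, 0, 0, 0, -0.02, 0.0], [0, 0, 0, 0, 0, -0.009, 0.0], [0, 0, 0, 0, 0, -0.004, 0.0], [0, 0, 0, 0, 0, -0.002, 0.0], [0, 0, 0, 0, 0, 0, 0.0], [0, 0, 0, 0, 0, 0, 0.0]]
  ]
}}

```text
clock: 11.52
tcp_pos: [0.5665, 0.1711, 0.0501]
eef_rot: [0.11, 0.098, 0.989, -0.01]
contact_force: [0.2, 0.3, 0.6]
finger_gap: 0.0247
gripper_force: 40.1
```

```bash
python3 -c "
from h import *
go(rest('B',.0515,.0074,.0,dx=.001),-.198,.22)"
```

```text
t 11.52 dpos mm [-0.4  0.2 -4.4] rotvec [-0.001  0.002  0.   ] tcp [0.5665 0.1711 0.0501] F [0.2 0.3 0.6] gap 0.0247
```

Request:
{"method": "apply_moves", "body": {
  "rows": [
    [[0, 0, 0, -0.001, 0, -0.003, 0.0], [0, 0, 0, 0, 0, 0, 0.0], [0, 0, 0, 0, 0, 0, 0.0]]
  ]
}}

```text
clock: 11.77
tcp_pos: [0.565, 0.1714, 0.0466]
eef_rot: [0.11, 0.098, 0.989, -0.01]
contact_force: [-0.4, -0.1, -1.2]
finger_gap: 0.0254
gripper_force: 40.2
```

Request:
{"method": "apply_moves", "body": {
  "rows": [
    [[0, 0, 0, 0, 0, -0.0015, 0.0], [0, 0, 0, 0, 0, 0, 0.0], [0, 0, 0, 0, 0, 0, 0.0]]
  ]
}}

```text
clock: 12.02
tcp_pos: [0.5652, 0.1715, 0.0453]
eef_rot: [0.11, 0.098, 0.989, -0.01]
contact_force: [-2.0, -1.0, 6.1]
finger_gap: 0.0251
gripper_force: 40.8
```

Contact. Release, retreat, then go to the 80.

Request:
{"method": "apply_moves", "body": {
  "rows": [
    [[0, 0, 0, 0, 0, 0, 0.5], [0, 0, 0, 0, 0, 0, 0.5], [0, 0, 0, 0, 0, 0, 0.5], [0, 0, 0, 0, 0, 0, 0.5], [0, 0, 0, 0, 0, 0, 0.5], [0, 0, 0, -0.004, 0.001, 0.018, 0.5], [0, 0, 0, -0.005, 0.001, 0.026, 0.5], [0, 0, 0, -0.005, 0.001, 0.026, 0.5], [0, 0, 0, -0.006, 0.001, 0.03, 0.5], [0, 0, 0, 0, 0, 0, 0.5], [0, 0, 0, 0, 0, 0, 0.5]]
  ]
}}

```text
clock: 12.93
tcp_pos: [0.5457, 0.176, 0.1464]
eef_rot: [0.111, 0.098, 0.989, -0.009]
contact_force: [0.2, 0.2, -0.3]
finger_gap: 0.0429
gripper_force: 0.0
```

```bash
python3 -c "
from h import *
go([.541,-.2838,.005],-.15)"
```

```text
t 12.93 dpos mm [  -4.7 -459.8 -141.4] rotvec [0.036 0.22  0.047] tcp [0.5457 0.176  0.1464] F [ 0.2  0.2 -0.3] gap 0.0429
```

Request:
{"method": "apply_moves", "body": {
  "rows": [
    [[0.0024, 0.0147, 0.0031, -0.0003, -0.0306, -0.005, 0.6], [0.0024, 0.0147, 0.0031, -0.0003, -0.0306, -0.005, 0.6], [0.0024, 0.0147, 0.0031, -0.0003, -0.0306, -0.005, 0.6], [0.0024, 0.0147, 0.0031, -0.0003, -0.0306, -0.005, 0.6], [0.0024, 0.0147, 0.0031, -0.0003, -0.0306, -0.005, 0.6], [0.0024, 0.0147, 0.0031, -0.0003, -0.0306, -0.005, 0.6], [0.0024, 0.0147, 0.0031, -0.0003, -0.0306, -0.005, 0.6], [0.0024, 0.0147, 0.0031, -0.0003, -0.0306, -0.005, 0.6], [0.0024, 0.0147, 0.0031, -0.0003, -0.0306, -0.005, 0.6], [0.0024, 0.0147, 0.0031, -0.0003, -0.0306, -0.005, 0.6], [0.0024, 0.0147, 0.0031, -0.0003, -0.0306, -0.005, 0.6], [0.0024, 0.0147, 0.0031, -0.0003, -0.0306, -0.005, 0.6], [0.0024, 0.0147, 0.0031, -0.0003, -0.0306, -0.005, 0.6], [0.0024, 0.0147, 0.0031, -0.0003, -0.0306, -0.005, 0.6], [0.0024, 0.0147, 0.0031, -0.0003, -0.0306, -0.005, 0.6], [0, 0, 0, 0, 0, -0.02, 0.6], [0, 0, 0, 0, 0, 0, 0.6], [0, 0, 0, 0, 0, 0, 0.6], [0, 0, 0, 0, 0, 0, 0.6]]
  ]
}}

```text
clock: 14.52
tcp_pos: [0.5402, -0.2826, 0.0492]
eef_rot: [-0.002, 0.075, 0.997, -0.0]
contact_force: [0.7, -0.0, 0.2]
finger_gap: 0.0512
gripper_force: 0.0
```

```bash
python3 -c "
from h import *
import cell
go([.541,-.2838,.005],-.15)
d=cell.get_image('top');placed(d)"
```

```text
t 14.52 dpos mm [  0.8  -1.2 -44.2] rotvec [ 0.001 -0.004 -0.   ] tcp [ 0.5402 -0.2826  0.0492] F [ 0.7 -0.   0.2] gap 0.0512
C size [125.4  25.9] yaw -0.188 butt along/across 6.1 2.6 centre across 3.2 slope 0.19 zmed 0.0653
B size [103.9  25.3] yaw -0.184 butt along/across 2.9 1.7 centre across 2.4 slope 0.172 zmed 0.0617
```

Request:
{"method": "apply_moves", "body": {
  "rows": [
    [[0, -0.004, 0, 0.001, -0.001, -0.018, 0.6], [0, 0, 0, 0, 0, -0.014, 0.6], [0, 0, 0, 0, 0, -0.008, 0.6], [0, 0, 0, 0, 0, -0.004, 0.6], [0, 0, 0, 0, 0, 0, 0.6], [0, 0, 0, 0, 0, 0, 0.0], [0, 0, 0, 0, 0, 0, 0.0], [0, 0, 0, 0, 0, 0, 0.0], [0, 0, 0, 0, 0, 0, 0.0], [0, 0, 0, 0, 0, 0, 0.0], [0, 0, 0, 0, 0, 0, 0.0], [0, 0, 0, 0, 0, 0, 0.0]]
  ]
}}

```text
clock: 15.57
tcp_pos: [0.542, -0.2851, 0.0066]
eef_rot: [0.001, 0.075, 0.997, -0.001]
contact_force: [-1.1, 0.5, 6.2]
finger_gap: 0.025
gripper_force: 40.5
```

```bash
python3 -c "
from h import *
s,p,r=pose()
t=np.array([np.cos(-.15),np.sin(-.15)]); S=.040+(p[:2]-[.5415,-.2839])@t; print(S)
go(rest('A',S,p[2],.06,dx=.0015),-.198,.22)"
```

```text
0.04065913408948259
t 15.57 dpos mm [  0.4 389.7  96. ] rotvec [-0.036 -0.215 -0.047] tcp [ 0.542  -0.2851  0.0066] F [-1.1  0.5  6.2] gap 0.025
```

Request:
{"method": "apply_moves", "body": {
  "rows": [
    [[0, 0, 0, 0, 0, 0.018, 0.0], [0, 0, 0, 0, 0, 0.028, 0.0], [0, 0, 0, 0, 0, 0.03, 0.0], [0, 0, 0, 0, 0, 0.02, 0.0], [-0.0028, -0.0165, -0.0036, 0, 0.03, 0, 0.0], [-0.0028, -0.0165, -0.0036, 0, 0.03, 0, 0.0], [-0.0028, -0.0165, -0.0036, 0, 0.03, 0, 0.0], [-0.0028, -0.0165, -0.0036, 0, 0.03, 0, 0.0], [-0.0028, -0.0165, -0.0036, 0, 0.03, 0, 0.0], [-0.0028, -0.0165, -0.0036, 0, 0.03, 0, 0.0], [-0.0028, -0.0165, -0.0036, 0, 0.03, 0, 0.0], [-0.0028, -0.0165, -0.0036, 0, 0.03, 0, 0.0], [-0.0028, -0.0165, -0.0036, 0, 0.03, 0, 0.0], [-0.0028, -0.0165, -0.0036, 0, 0.03, 0, 0.0], [-0.0028, -0.0165, -0.0036, 0, 0.03, 0, 0.0], [-0.0028, -0.0165, -0.0036, 0, 0.03, 0, 0.0], [-0.0028, -0.0165, -0.0036, 0, 0.03, 0, 0.0], [0, 0, 0, 0, 0, 0, 0.0], [0, 0, 0, 0, 0, 0, 0.0], [0, 0, 0, 0, 0, 0, 0.0]]
  ]
}}

```text
clock: 17.23
tcp_pos: [0.541, 0.1049, 0.1017]
eef_rot: [0.108, 0.098, 0.989, -0.011]
contact_force: [-0.2, -0.5, -0.5]
finger_gap: 0.025
gripper_force: 39.7
```

```bash
python3 -c "
from h import *
go(rest('A',.0407,.0066,.0,dx=.0015),-.198,.22)"
```

```text
t 17.23 dpos mm [  1.4  -0.3 -59. ] rotvec [ 0.001 -0.002 -0.   ] tcp [0.541  0.1049 0.1017] F [-0.2 -0.5 -0.5] gap 0.025
```

Request:
{"method": "apply_moves", "body": {
  "rows": [
    [[0, -0.002, 0, 0.001, -0.001, -0.02, 0.0], [0, 0, 0, 0, 0, -0.02, 0.0], [0, 0, 0, 0, 0, -0.009, 0.0], [0, 0, 0, 0, 0, -0.004, 0.0], [0, 0, 0, 0, 0, -0.002, 0.0], [0, 0, 0, 0, 0, 0, 0.0], [0, 0, 0, 0, 0, 0, 0.0]]
  ]
}}

```text
clock: 17.82
tcp_pos: [0.543, 0.104, 0.0475]
eef_rot: [0.11, 0.099, 0.989, -0.011]
contact_force: [0.3, 0.6, -1.4]
finger_gap: 0.0253
gripper_force: 39.7
```

```bash
python3 -c "
from h import *
go(rest('A',.0407,.0066,.0,dx=.0015),-.198,.22)"
```

```text
t 17.82 dpos mm [-0.5  0.6 -4.8] rotvec [-0.     0.002  0.001] tcp [0.543  0.104  0.0475] F [ 0.3  0.6 -1.4] gap 0.0253
```

Request:
{"method": "apply_moves", "body": {
  "rows": [
    [[0, 0, 0, -0.001, 0, -0.003, 0.0], [0, 0, 0, 0, 0, 0, 0.0], [0, 0, 0, 0, 0, 0, 0.0]]
  ]
}}

```text
clock: 18.07
tcp_pos: [0.5414, 0.1044, 0.044]
eef_rot: [0.11, 0.098, 0.989, -0.011]
contact_force: [0.5, -0.8, 0.2]
finger_gap: 0.0252
gripper_force: 39.7
```

Request:
{"method": "apply_moves", "body": {
  "rows": [
    [[0, 0, 0, 0, 0, -0.0015, 0.0], [0, 0, 0, 0, 0, 0, 0.0], [0, 0, 0, 0, 0, 0, 0.0]]
  ]
}}

```text
clock: 18.32
tcp_pos: [0.5414, 0.1043, 0.0423]
eef_rot: [0.109, 0.098, 0.989, -0.011]
contact_force: [0.6, 0.5, -0.7]
finger_gap: 0.025
gripper_force: 39.7
```

Request:
{"method": "apply_moves", "body": {
  "rows": [
    [[0, 0, 0, 0, 0, -0.001, 0.0], [0, 0, 0, 0, 0, 0, 0.0], [0, 0, 0, 0, 0, 0, 0.0]]
  ]
}}

```text
clock: 18.57
tcp_pos: [0.5414, 0.1043, 0.0421]
eef_rot: [0.11, 0.098, 0.989, -0.011]
contact_force: [-5.6, 0.1, 12.2]
finger_gap: 0.025
gripper_force: 41.5
```

Request:
{"method": "apply_moves", "body": {
  "rows": [
    [[0, 0, 0, 0, 0, 0, 0.5], [0, 0, 0, 0, 0, 0, 0.5], [0, 0, 0, 0, 0, 0, 0.5], [0, 0, 0, 0, 0, 0, 0.5], [0, 0, 0, 0, 0, 0, 0.5], [0, 0, 0, -0.004, 0.001, 0.018, 0.5], [0, 0, 0, -0.005, 0.001, 0.026, 0.5], [0, 0, 0, -0.005, 0.001, 0.026, 0.5], [0, 0, 0, -0.006, 0.001, 0.03, 0.5], [0, 0, 0, 0, 0, 0, 0.5], [0, 0, 0, 0, 0, 0, 0.5]]
  ]
}}

```text
clock: 19.48
tcp_pos: [0.5222, 0.1089, 0.1428]
eef_rot: [0.111, 0.098, 0.989, -0.01]
contact_force: [-0.3, 0.2, -0.9]
finger_gap: 0.0429
gripper_force: 0.0
```

```bash
python3 -c "
from h import *
go([.5357,-.3897,.005],-.07)"
```

```text
t 19.48 dpos mm [  13.5 -498.6 -137.8] rotvec [0.028 0.222 0.127] tcp [0.5222 0.1089 0.1428] F [-0.3  0.2 -0.9] gap 0.0429
```

Request:
{"method": "apply_moves", "body": {
  "rows": [
    [[0.0018, 0.0139, 0.0079, 0.0008, -0.0311, -0.004, 0.6], [0.0018, 0.0139, 0.0079, 0.0008, -0.0311, -0.004, 0.6], [0.0018, 0.0139, 0.0079, 0.0008, -0.0311, -0.004, 0.6], [0.0018, 0.0139, 0.0079, 0.0008, -0.0311, -0.004, 0.6], [0.0018, 0.0139, 0.0079, 0.0008, -0.0311, -0.004, 0.6], [0.0018, 0.0139, 0.0079, 0.0008, -0.0311, -0.004, 0.6], [0.0018, 0.0139, 0.0079, 0.0008, -0.0311, -0.004, 0.6], [0.0018, 0.0139, 0.0079, 0.0008, -0.0311, -0.004, 0.6], [0.0018, 0.0139, 0.0079, 0.0008, -0.0311, -0.004, 0.6], [0.0018, 0.0139, 0.0079, 0.0008, -0.0311, -0.004, 0.6], [0.0018, 0.0139, 0.0079, 0.0008, -0.0311, -0.004, 0.6], [0.0018, 0.0139, 0.0079, 0.0008, -0.0311, -0.004, 0.6], [0.0018, 0.0139, 0.0079, 0.0008, -0.0311, -0.004, 0.6], [0.0018, 0.0139, 0.0079, 0.0008, -0.0311, -0.004, 0.6], [0.0018, 0.0139, 0.0079, 0.0008, -0.0311, -0.004, 0.6], [0.0018, 0.0139, 0.0079, 0.0008, -0.0311, -0.004, 0.6], [0, 0, 0, 0, 0, -0.028, 0.6], [0, 0, 0, 0, 0, 0, 0.6], [0, 0, 0, 0, 0, 0, 0.6], [0, 0, 0, 0, 0, 0, 0.6]]
  ]
}}

```text
clock: 21.15
tcp_pos: [0.5342, -0.3882, 0.0487]
eef_rot: [-0.002, 0.035, 0.999, 0.0]
contact_force: [-0.0, 0.2, -0.0]
finger_gap: 0.0514
gripper_force: 0.0
```

```bash
python3 -c "
from h import *
import cell
go([.5357,-.3897,.005],-.07)
d=cell.get_image('top');placed(d)"
```

```text
t 21.15 dpos mm [  1.5  -1.5 -43.7] rotvec [-0.    -0.004  0.   ] tcp [ 0.5342 -0.3882  0.0487] F [-0.   0.2 -0. ] gap 0.0514
C size [125.3  27.4] yaw -0.177 butt along/across 5.3 0.2 centre across 1.5 slope 0.188 zmed 0.0643
B size [103.5  25.1] yaw -0.188 butt along/across 3.5 2.4 centre across 2.9 slope 0.177 zmed 0.0617
A size [82.2 24.1] yaw -0.188 butt along/across 2.5 2.2 centre across 2.6 slope 0.15 zmed 0.0594
```

Request:
{"method": "apply_moves", "body": {
  "rows": [
    [[0, -0.004, 0, 0.001, -0.001, -0.018, 0.6], [0, 0, 0, 0, 0, -0.014, 0.6], [0, 0, 0, 0, 0, -0.008, 0.6], [0, 0, 0, 0, 0, -0.004, 0.6], [0, 0, 0, 0, 0, 0, 0.6], [0, 0, 0, 0, 0, 0, 0.0], [0, 0, 0, 0, 0, 0, 0.0], [0, 0, 0, 0, 0, 0, 0.0], [0, 0, 0, 0, 0, 0, 0.0], [0, 0, 0, 0, 0, 0, 0.0], [0, 0, 0, 0, 0, 0, 0.0], [0, 0, 0, 0, 0, 0, 0.0]]
  ]
}}

```text
clock: 22.2
tcp_pos: [0.5358, -0.3908, 0.0062]
eef_rot: [0.001, 0.036, 0.999, -0.001]
contact_force: [-0.9, 0.6, 7.1]
finger_gap: 0.0251
gripper_force: 40.5
```

```bash
python3 -c "
from h import *
s,p,r=pose()
t=np.array([np.cos(-.07),np.sin(-.07)]); S=.073+(p[:2]-[.5360,-.3895])@t; print(S)
go(rest('D',S,p[2],.08,dx=.0015),-.198,.22)"
```

```text
0.07286668312645797
t 22.2 dpos mm [ 78.5 694.5 123.1] rotvec [-0.028 -0.217 -0.126] tcp [ 0.5358 -0.3908  0.0062] F [-0.9  0.6  7.1] gap 0.0251
```

Request:
{"method": "apply_moves", "body": {
  "rows": [
    [[0, 0, 0, 0, 0, 0.015, 0.0], [0, 0, 0, 0, 0, 0.028, 0.0], [0, 0, 0, 0, 0, 0.03, 0.0], [0, 0, 0, 0, 0, 0.03, 0.0], [0, 0, 0, 0, 0, 0.02, 0.0], [-0.0012, -0.0094, -0.0055, 0.0034, 0.0302, 0, 0.0], [-0.0012, -0.0094, -0.0055, 0.0034, 0.0302, 0, 0.0], [-0.0012, -0.0094, -0.0055, 0.0034, 0.0302, 0, 0.0], [-0.0012, -0.0094, -0.0055, 0.0034, 0.0302, 0, 0.0], [-0.0012, -0.0094, -0.0055, 0.0034, 0.0302, 0, 0.0], [-0.0012, -0.0094, -0.0055, 0.0034, 0.0302, 0, 0.0], [-0.0012, -0.0094, -0.0055, 0.0034, 0.0302, 0, 0.0], [-0.0012, -0.0094, -0.0055, 0.0034, 0.0302, 0, 0.0], [-0.0012, -0.0094, -0.0055, 0.0034, 0.0302, 0, 0.0], [-0.0012, -0.0094, -0.0055, 0.0034, 0.0302, 0, 0.0], [-0.0012, -0.0094, -0.0055, 0.0034, 0.0302, 0, 0.0], [-0.0012, -0.0094, -0.0055, 0.0034, 0.0302, 0, 0.0], [-0.0012, -0.0094, -0.0055, 0.0034, 0.0302, 0, 0.0], [-0.0012, -0.0094, -0.0055, 0.0034, 0.0302, 0, 0.0]]
  ]
}}

```text
clock: 23.78
tcp_pos: [0.5824, 0.034, 0.129]
eef_rot: [0.066, 0.074, 0.995, -0.006]
contact_force: [0.6, -0.8, -0.3]
finger_gap: 0.0251
gripper_force: 39.7
```

Request:
{"method": "apply_moves", "body": {
  "rows": [
    [[-0.0012, -0.0094, -0.0055, 0.0034, 0.0302, 0, 0.0], [-0.0012, -0.0094, -0.0055, 0.0034, 0.0302, 0, 0.0], [-0.0012, -0.0094, -0.0055, 0.0034, 0.0302, 0, 0.0], [-0.0012, -0.0094, -0.0055, 0.0034, 0.0302, 0, 0.0], [-0.0012, -0.0094, -0.0055, 0.0034, 0.0302, 0, 0.0], [-0.0012, -0.0094, -0.0055, 0.0034, 0.0302, 0, 0.0], [-0.0012, -0.0094, -0.0055, 0.0034, 0.0302, 0, 0.0], [-0.0012, -0.0094, -0.0055, 0.0034, 0.0302, 0, 0.0], [-0.0012, -0.0094, -0.0055, 0.0034, 0.0302, 0, 0.0], [0, 0, 0, 0, 0, 0, 0.0], [0, 0, 0, 0, 0, 0, 0.0], [0, 0, 0, 0, 0, 0, 0.0]]
  ]
}}

```text
clock: 24.78
tcp_pos: [0.613, 0.3034, 0.1285]
eef_rot: [0.108, 0.098, 0.989, -0.011]
contact_force: [0.1, -0.5, -0.8]
finger_gap: 0.025
gripper_force: 39.7
```

```bash
python3 -c "
from h import *
go(rest('D',.0729,.0062,.0,dx=.0015),-.198,.22)"
```

```text
t 24.78 dpos mm [  1.2   0.3 -79.2] rotvec [-0.    -0.002  0.   ] tcp [0.613  0.3034 0.1285] F [ 0.1 -0.5 -0.8] gap 0.025
```

Request:
{"method": "apply_moves", "body": {
  "rows": [
    [[0, -0.002, 0, 0, -0.001, -0.025, 0.0], [0, 0, 0, 0, 0, -0.025, 0.0], [0, 0, 0, 0, 0, -0.015, 0.0], [0, 0, 0, 0, 0, -0.008, 0.0], [0, 0, 0, 0, 0, -0.004, 0.0], [0, 0, 0, 0, 0, 0, 0.0], [0, 0, 0, 0, 0, 0, 0.0], [0, 0, 0, 0, 0, 0, 0.0]]
  ]
}}

```text
clock: 25.45
tcp_pos: [0.6143, 0.3034, 0.0527]
eef_rot: [0.11, 0.099, 0.989, -0.01]
contact_force: [0.2, -0.9, -0.2]
finger_gap: 0.025
gripper_force: 39.8
```

Request:
{"method": "apply_moves", "body": {
  "rows": [
    [[0, 0, 0, 0, 0, -0.0015, 0.0], [0, 0, 0, 0, 0, 0, 0.0], [0, 0, 0, 0, 0, 0, 0.0]]
  ]
}}

```text
clock: 25.7
tcp_pos: [0.6134, 0.3034, 0.0502]
eef_rot: [0.11, 0.098, 0.989, -0.01]
contact_force: [-0.3, 0.4, -0.2]
finger_gap: 0.025
gripper_force: 39.8
```

```bash
python3 -c "
from h import *
go(rest('D',.0729,.0062,.0,dx=.0015),-.198,.22)"
```

```text
t 25.7 dpos mm [ 0.8  0.3 -0.9] rotvec [-0.001  0.001 -0.   ] tcp [0.6134 0.3034 0.0502] F [-0.3  0.4 -0.2] gap 0.025
```

Request:
{"method": "apply_moves", "body": {
  "rows": [
    [[0, 0, 0, 0, 0, -0.001, 0.0], [0, 0, 0, 0, 0, 0, 0.0], [0, 0, 0, 0, 0, 0, 0.0]]
  ]
}}

```text
clock: 25.95
tcp_pos: [0.6136, 0.3035, 0.049]
eef_rot: [0.11, 0.098, 0.989, -0.01]
contact_force: [-0.8, -0.3, 0.5]
finger_gap: 0.025
gripper_force: 39.9
```

Request:
{"method": "apply_moves", "body": {
  "rows": [
    [[0, 0, 0, 0, 0, -0.001, 0.0], [0, 0, 0, 0, 0, 0, 0.0], [0, 0, 0, 0, 0, 0, 0.0]]
  ]
}}

```text
clock: 26.2
tcp_pos: [0.6136, 0.3035, 0.049]
eef_rot: [0.11, 0.098, 0.989, -0.01]
contact_force: [-4.9, -0.5, 9.8]
finger_gap: 0.0248
gripper_force: 41.2
```

Request:
{"method": "apply_moves", "body": {
  "rows": [
    [[0, 0, 0, 0, 0, 0, 0.5], [0, 0, 0, 0, 0, 0, 0.5], [0, 0, 0, 0, 0, 0, 0.5], [0, 0, 0, 0, 0, 0, 0.5], [0, 0, 0, 0, 0, 0, 0.5], [0, 0, 0, -0.004, 0.001, 0.018, 0.5], [0, 0, 0, -0.005, 0.001, 0.026, 0.5], [0, 0, 0, -0.005, 0.001, 0.026, 0.5], [0, 0, 0, -0.006, 0.001, 0.03, 0.5], [0, 0, 0, -0.018, 0.025, 0.01, 0.5], [0, 0, 0, -0.018, 0.025, 0.01, 0.5], [0, 0, 0, -0.018, 0.025, 0.01, 0.5], [0, 0, 0, -0.018, 0.025, 0.01, 0.5], [0, 0, 0, -0.018, 0.025, 0.01, 0.5], [0, 0, 0, -0.018, 0.025, 0.01, 0.5], [0, 0, 0, -0.018, 0.025, 0.01, 0.5], [0, 0, 0, -0.018, 0.025, 0.01, 0.5], [0, 0, 0, 0, 0, 0, 0.5], [0, 0, 0, 0, 0, 0, 0.5]]
  ]
}}

```text
clock: 27.78
tcp_pos: [0.4474, 0.5099, 0.228]
eef_rot: [0.109, 0.096, 0.989, -0.009]
contact_force: [-0.4, -1.8, -0.4]
finger_gap: 0.0427
gripper_force: 0.0
```

```bash
python3 -c "
from h import *
import cell
d=cell.get_image('top');placed(d)
s=cell.get_image('scene')
a=cv2.resize(d['frame'][100:250,120:400],(560,300));b=cv2.resize(s['frame'][120:420,0:560],(560,300))
cv2.imwrite('pics/fin.png',np.vstack([a,b])[:,:,::-1])"
```

```text
D size [145.9  25.8] yaw -0.195 butt along/across 3.4 1.9 centre across 2.1 slope 0.198 zmed 0.0669
C size [126.   26.8] yaw -0.181 butt along/across 6.1 1.4 centre across 2.4 slope 0.187 zmed 0.0653
B size [103.4  25.9] yaw -0.201 butt along/across 2.8 3.2 centre across 3.1 slope 0.171 zmed 0.0615
A size [82.6 24.6] yaw -0.201 butt along/across 2.6 3.0 centre across 2.8 slope 0.141 zmed 0.0593
```

View pics/fin.png

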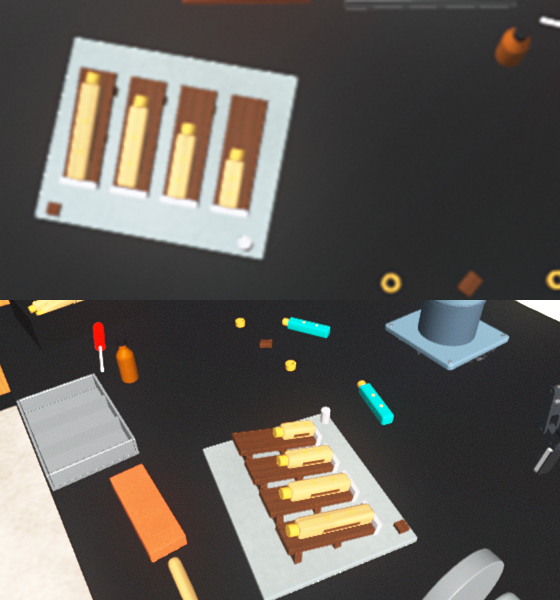

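The top half of the picture shows all four handles on the rests in order, ferrule uphill, butts at the ledges at (80,180), (132,190), (180,200) and (230,208). The shortest is by the pin and the bottle stands at (512,47). Every measured offset is inside the limits, and the arm is clear.

```bash
python3 -c "
import cell
print(cell.hand_in())"
```

```text
the job is handed in; nothing more can be done
None
```

I handed the job in at about 28 s: the four handles lie on the rests in order from the pin (80, 102, 124, 146 mm), ferrule uphill, about 2–3 mm off the rest middles, with butts about 3–6 mm from the ledges by camera (inside the 12 mm limit, but not pressed against the steel), and the oil bottle is standing; no verdict came back.

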